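# Hold a bar handle on a drawer front while the fitter screws it on

### The job

Pick up the long steel bar handle and hold it level against the white drawer front, both legs flat on the face over the two screw holes, so that the fitter can screw it on from behind. Approach gently and press with a steady force of about 10 N, which pushes the sprung front a little over half of its give, and finish while still gripping and pressing it there: do not let go. Leave the short handle, the jar, the screwdriver and the screw tray alone.

Things in the scene. Friction and masses are not known exactly. Their poses are not given: they have to be found in the camera images.
- handle: The long steel bar handle, about 120 g, loose, lying flat on the worktop, legs pointing away from the robot. Round bar 12 mm thick, 180 mm long; two round legs 12 mm thick, 128 mm apart, reach 40 mm from the bar's axis (34 mm clear between bar and face when on it). Origin: underside of the bar at mid-length, 6 mm below its axis. x: the way the legs point; y: along the bar; z: up as it lies.
- bar_mid (a point): Point on the bar's axis at mid-length of the long handle (6 mm above its origin); axes as the handle's.
- foot_left (a point): Centre of the flat end of the long handle's leg on its +y side: 40 mm in x and 64 mm in y from bar_mid.
- foot_right (a point): Centre of the flat end of the long handle's leg on its -y side: 40 mm in x and -64 mm in y from bar_mid.
- front: White drawer front, 260 mm wide, 18 mm thick, upright, 3 to 125 mm above the worktop, good face to the robot. Origin: on that face midway between its two screw holes, 85 mm above the worktop. x: level, straight into the face; y: left along it; z: up. It slides along x on sprung rods: gives 30 mm, then a stop; 600 N/m, no force at the start, so 10 N pushes it back 17 mm.
- hole_left (a point): Mouth, in the good face, of the left screw hole (6 mm, dark, right through), 64 mm left of the middle, 85 mm above the worktop, 40 mm below the top edge; moves with the front.
- hole_right (a point): The same for the right screw hole, 64 mm right of the middle (128 mm from the left one).
- stand: Fixed plywood stand behind the drawer front, carrying it: 240 mm wide, 125 mm high, reaching 128 mm behind the face. Origin: on the worktop, below the middle of the good face as it stands unpressed; axes parallel to the drawer front's.
- short_handle: A shorter handle of the same kind, bar 100 mm long, legs 64 mm apart and reaching 40 mm from the bar's axis, lying flat on the worktop, not to be disturbed. Origin: underside of the bar at mid-length; x along the legs.
- jar: Amber glass spice jar with a black cap, 48 mm across, 100 mm high, upright; leave alone. Origin: centre of its underside.
- screwdriver: Black-handled screwdriver 190 mm long, lying on the worktop; leave alone. Origin: about its middle; x towards the tip.
- screw_tray: Open grey plastic tray 100 x 80 x 30 mm with a few screws; leave alone. Origin: centre of its underside.

How it is judged:
On the way:
1. the long handle has been picked up, clear of the worktop and not yet on the drawer front (height (world z) of handle above 0.03 m and contact force between the fingers and handle above 2 N and contact force between handle and front below 0.5 N), for 0.2 s.
At the end, for the whole second after the job is handed in: Still gripped and at rest, pressed on the front with 6 to 14 N, the robot itself off the front; the bar's middle within 8 mm of midway between the holes sideways and in height, the bar within 0.08 rad of the holes' line, legs within 0.15 rad of square, each leg end within 4 mm of the face (y of bar_mid in the frame of front between -0.008 and 0.008 m and z of bar_mid in the frame of front between -0.008 and 0.008 m and angle between the y axis of handle and the y axis of front, either way round below 0.08 rad and angle between the x axis of handle and the x axis of front, either way round below 0.15 rad and x of foot_left in the frame of front between -0.004 and 0.004 m and x of foot_right in the frame of front between -0.004 and 0.004 m and contact force between handle and front between 6 and 14 N and contact force between the fingers and handle above 2 N and contact force between each of the arm, the fingers and front below 1 N and linear speed of handle below 0.01 m/s); the arm keeps its last pose, push and grip.
It fails at once if the drawer front is pushed too hard (over 25 N) (contact force between anything else and front above 25 N).
It fails at once if the short bar handle is disturbed (moved over 20 mm) (distance of short_handle from where it was at the start of the episode above 0.02 m).
It fails at once if the spice jar is disturbed (moved over 20 mm) (distance of jar from where it was at the start of the episode above 0.02 m).
It fails at once if the screwdriver is disturbed (moved over 20 mm) (distance of screwdriver from where it was at the start of the episode above 0.02 m).
It fails at once if the screw tray is disturbed (moved over 20 mm) (distance of screw_tray from where it was at the start of the episode above 0.02 m).
It also fails if it takes over 40 s, if anything falls off the work surface, if the arm or the gripper's body presses on something with over 40 N, if the wrist force passes 120 N, or if a joint passes its speed limit or range.

### The arm

A 7-joint arm with a two-finger parallel gripper is mounted at the origin on the work surface. World frame = base frame: x ahead of the robot, y to its left, z up, the work surface at z = 0. Lengths are in m, angles in rad, forces in N, time in s.
With the tool pointing down it reaches from about 0.425 to 0.875 m from the base axis. Payload 4.7 kg.
Tool frame: the origin (TCP) lies midway between the tips of the shut fingers; the grasp point (between the pads) lies 19 mm behind it; z points along the fingers, y is the line along which they close (so a half turn about z gives the same grasp; the last joint's range is limited). The gripper opens to 87 mm and grips with 3 to 60 N. Pads are 19 mm wide; open, the fingers measure 117 mm over their backs; the gripper's body (75 mm by 190 mm) begins 51 mm behind the grasp point.
Start: joints at [1.135, 0.321, -0.07, 1.45, 0.023, 1.371, -0.057], TCP at [0.283, -0.585, 0.223] pointing down, gripper open.
Joint ranges: [-2.86, 2.86], [-0.3, 2.09], [-1.38, 1.24], [0.06, 2.45], [-1.56, 4.7], [0.09, 2.05], [-2.69, 2.69]. Speed limits (rad/s): [2.57, 2.57, 3.14, 3.14, 3.14, 3.14, 3.14].

### API

Orientations are given as a rotation vector (axis times angle).
In Python, from bench import ctrl, imaging, get_state gives the robot as it stands (ctrl), with the cameras (imaging) and the readings as plain functions.
- The arm moves only by the tool send_path, called after "Call:" by a JSON object that holds its "method" and its "body", one argument or row to a line. Schema: {"type":"object","properties":{"deltas":{"type":"array","items":{"type":"array","items":{"type":"array","items":{"type":"number"},"minItems":5,"maxItems":5},"minItems":1,"maxItems":20},"minItems":1,"maxItems":1},"squeeze":{"type":"number"},"only":{"type":"string"},"quiet":{"type":"boolean"},"lines":{"type":"string"}},"required":["deltas"],"additionalProperties":false}. deltas is a list that holds a single list of rows (three levels of brackets), with 1 to 20 rows, each of 5 numbers: dx, dy, dz in m, then a turn about the tool's z in rad, then the opening from 0.0 (shut) to 1.0 (fully open); each row is the pose to reach, as a shift and turn from the pose commanded when the call began, along the tool's axes at that moment; what a row does not reach only later rows make up. A row lasts 1/10 s, in which the tool goes at most 0.05 m and 0.15 rad, less where a joint would pass 70% of its speed; a pose out of reach is approached as far as the arm can. The fingers move at their own pace and stop on an object; squeeze is the grip in N (left out, the last holds). Time passes only in rows, so rows that do not move let the fingers close. The tool returns the time, the measured TCP pose, the force, the opening and the grip force at its end. only (a regular expression) keeps the lines of the reply that match it, lines (a string "A,B") keeps lines A to B, and quiet returns only ok. Input that does not fit is refused with a message, and nothing moves.
- get_state(): the state, without advancing time (a new reading comes with each control period).
- imaging.get_image(name): name is "scene" or "top" or "wrist"; returns the picture (420x560x3 uint8, red, green, blue); there is no depth.
- imaging.camera_model(name): a dict with "vertical_fov" (degrees; the focal length in pixels is half the picture's height over the tangent of half this angle, whatever the lens; pixels are square), "cx", "cy" (the principal point, pixels), "rvec" (rotation vector, rad) and "tvec" (3), from world to camera coordinates, as OpenCV has them; the wrist camera has in their place "hand_eye" (4x4, takes a point from camera to tool coordinates, whose origin is the TCP and whose axes are the flange's). Camera axes: x right, y down, z forward; pixel columns grow to the right and rows downward; lengths in m; the calibration is good to about 2 mm. A picture is of the moment at which its call begins: read the wrist's pose just before it. camera_model takes no time and is no camera call.
- ctrl.close_job(): hands the job in; it is judged then, once.
The state is a dict: "time": time; "joint_positions": joint angles; "qd": joint speeds; "joint_torque": joint torques, N m; "position": TCP position; "tool_rot": TCP orientation; "ft_force": force on the tool from outside, world axes, zero at the start; "torque": the same for the moment, N m; "grip_width": opening from 0.0 (shut) to 1.0 (fully open); "grip_force": force on a finger pad.
Only numpy, scipy, OpenCV 4.12 (cv2) and the standard library are available. Lean on these libraries where they do the work, as an engineer would, in place of code of your own. Each camera call takes 0.05 s, during which the arm holds its last target. There are 200 camera calls.

## Working session

There is one attempt and no reset: what is moved stays moved. The work goes in short steps, Python scripts to look and compute and a tool call to move; the robot and the scene stay as the last step left them, time stands still between calls to the robot, and variables do not carry over. Pictures are saved under pics/ and viewed, at most 10 in all, crops included, and the job is handed in when it is done.

```bash
ls; mkdir -p pics; cat > h.py <<'E'
import numpy as np, cv2
from scipy.spatial.transform import Rotation as R
from bench import ctrl, imaging, get_state
def cam(name,st=None):
    m=imaging.camera_model(name); f=210/np.tan(np.radians(m["vertical_fov"])/2)
    K=np.array([[f,0,m["cx"]],[0,f,m["cy"]],[0,0,1]])
    if "rvec" in m:
        Rw=R.from_rotvec(m["rvec"]).as_matrix(); t=np.array(m["tvec"])
        return K,Rw.T,-Rw.T@t
    H=np.array(m["hand_eye"]); Rt=R.from_rotvec(st["tool_rot"]).as_matrix()
    return K,Rt@H[:3,:3],Rt@H[:3,3]+np.array(st["position"])
def ray(c,u,v):
    K,Rc,o=c; return o,Rc@np.linalg.solve(K,[u,v,1.])
def onz(c,u,v,z):
    o,d=ray(c,u,v); return o+d*(z-o[2])/d[2]
def proj(c,p):
    K,Rc,o=c; q=K@(Rc.T@(np.asarray(p)-o)); return q[:2]/q[2]
def snap(name,fn):
    im=np.array(imaging.get_image(name)); cv2.imwrite("pics/"+fn,im[:,:,::-1]); return im
E
python3 - <<'E'
from h import *
s=get_state(); print(s)
for n in("scene","top"):
    snap(n,n+"0.png"); print(n,imaging.camera_model(n), cam(n)[2])
print(imaging.camera_model("wrist"))
E
```

```text
bench.py
pics
{'time': 0.0, 'joint_positions': array([ 1.13509394,  0.32183073, -0.07012055,  1.45166386,  0.0226091 ,
        1.3707837 , -0.05689702]), 'qd': array([ 0.00020087,  0.00124295, -0.00035064, -0.00061455, -0.00093396,
        0.00093829,  0.00089098]), 'joint_torque': array([-1.37911562e-05, -4.91283560e+01, -4.03362829e-01, -3.12526739e+01,
       -6.37995685e-02,  4.34631889e-02,  1.62660695e-04]), 'position': array([ 0.28234729, -0.58486875,  0.22146236]), 'tool_rot': array([-3.06067033e+00, -7.00305109e-01,  8.08514340e-04]), 'ft_force': array([-0.08310197, -0.10465849, -0.75590845]), 'torque': array([ 0.00397145,  0.00782146, -0.03329874]), 'grip_force': 0.0, 'grip_width': 1.0011310346463203}
scene {'vertical_fov': 51.87803519818202, 'cx': 274.48677441005987, 'cy': 209.76381350423003, 'rvec': array([ 1.12565235,  2.3165219 , -1.05596853]), 'tvec': array([ 0.36734974, -0.2117986 ,  1.40941188])} [1.16730562 0.45944042 0.76977816]
top {'vertical_fov': 49.61139636523703, 'cx': 282.34417489545655, 'cy': 209.6656821777125, 'rvec': array([ 2.17205318, -2.2032426 ,  0.08053841]), 'tvec': array([0.01608807, 0.54966258, 1.32127667])} [0.45638796 0.01400413 1.35634573]
{'vertical_fov': 70.21976015601894, 'cx': 279.76726388749773, 'cy': 207.7584040835321, 'hand_eye': array([[-4.28110605e-04, -9.57027321e-01, -2.89997454e-01,
         7.85189867e-02],
       [ 9.99999658e-01, -6.15019541e-04,  5.53384325e-04,
         1.84409680e-05],
       [-7.07958019e-04, -2.89997118e-01,  9.57027257e-01,
        -1.63090567e-01],
       [ 0.00000000e+00,  0.00000000e+00,  0.00000000e+00,
         1.00000000e+00]])}
```

View pics/scene0.png

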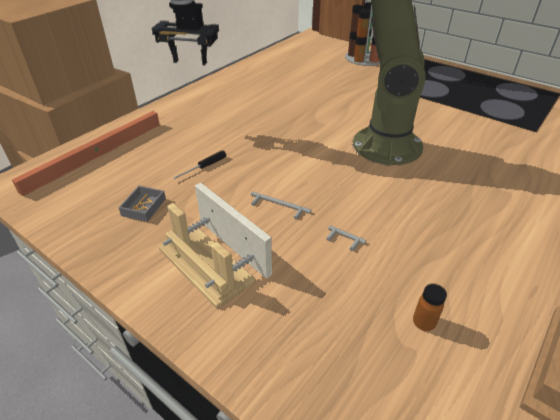

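View pics/top0.png

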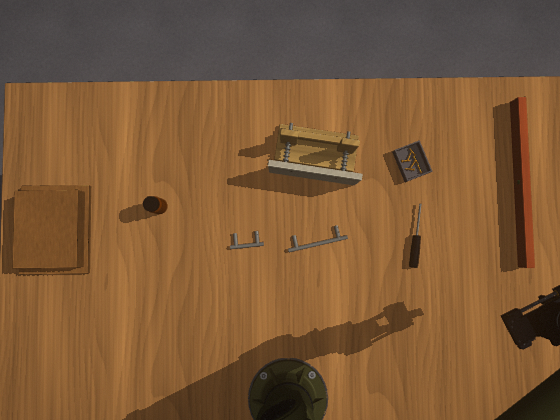

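The scene view shows the sprung white front (back side, around 200–270, 188–270) with the long handle behind it. The top view shows the long handle's bar running (290,250)–(347,237) with its legs up-image. The front's top edge runs (268,163)–(362,180), the short handle is at (245,243), the screwdriver at (416,240) and the tray at (410,162).

```bash
python3 - <<'E'
from h import *
c=cam("top")
for n,u,v,z in [("barL",290,250,.006),("barR",347,237,.006),("legL",294,236,.006),("legR",337,228,.006),("frL",268,162,.125),("frR",362,178,.125),("faceL",268,168,.125),("faceR",361,184,.125),("shortR",263,244,.006),("driver",416,240,.01)]:
    print(n,onz(c,u,v,z).round(4))
s=get_state();print(R.from_rotvec(s["tool_rot"]).as_matrix().round(3))
im=cv2.imread("pics/top0.png"); cv2.imwrite("pics/topc.png",cv2.resize(im[110:270,220:380],None,fx=3.75,fy=3.75,interpolation=cv2.INTER_CUBIC))
E
```

```text
barL [ 0.4307 -0.0128  0.006 ]
barR [ 0.4667 -0.1825  0.006 ]
legL [ 0.4719 -0.0253  0.006 ]
legR [ 0.4938 -0.1534  0.006 ]
frL [0.6737 0.0461 0.125 ]
frR [ 0.6261 -0.2101  0.125 ]
faceL [0.6572 0.0463 0.125 ]
faceR [ 0.6096 -0.2069  0.125 ]
shortR [0.4496 0.067  0.006 ]
driver [ 0.4549 -0.386   0.01  ]
[[ 0.901  0.435 -0.001]
 [ 0.435 -0.901  0.002]
 [-0.    -0.002 -1.   ]]
```

View pics/topc.png

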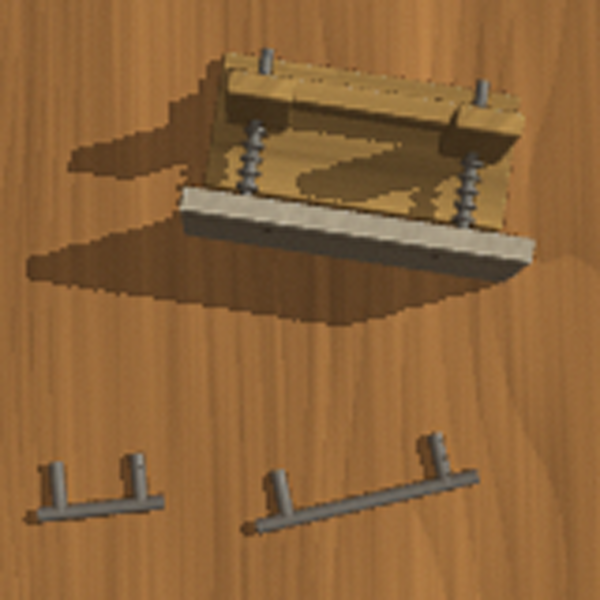

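The crop shows both screw holes in the face, at about full-image (291.2,171.3) and (336,178). The handle yaw is about +0.21 and the front about −0.19. Next I move above the handle for a wrist view.

Call:
{"method": "send_path", "body": {
  "deltas": [
    [[0.01,-0.01,0,-0.06,1],[0.034,-0.037,0,-0.15,1],[0.064,-0.07,-0.01,-0.28,1],[0.095,-0.103,-0.02,-0.4,1],[0.126,-0.137,-0.03,-0.52,1],[0.157,-0.17,-0.03,-0.64,1],[0.188,-0.204,-0.03,-0.76,1],[0.219,-0.237,-0.03,-0.88,1],[0.25,-0.271,-0.03,-1,1],[0.281,-0.305,-0.03,-1.12,1],[0.31,-0.336,-0.03,-1.22,1],[0.332,-0.36,-0.03,-1.3,1],[0.344,-0.373,-0.03,-1.33,1],[0.344,-0.373,-0.03,-1.33,1],[0.344,-0.373,-0.03,-1.33,1]]
  ]
}}

```text
time: 1.6
position: [0.4298, -0.1013, 0.2523]
tool_rot: [-1.98, -2.439, 0.002]
ft_force: [-0.5, -0.4, 0.9]
grip_width: 1.0
grip_force: 0.0
```

```bash
python3 - <<'E'
from h import *
s=get_state(); snap("wrist","w1.png"); c=cam("wrist",s)
print(s["time"],s["position"],s["joint_positions"].round(2))
import pickle; pickle.dump(c,open("c1.pkl","wb"))
E
```

```text
1.6 [ 0.42978676 -0.10134048  0.25233622] [ 0.75 -0.14 -0.52  1.87 -0.07  1.39  0.45]
```

View pics/w1.png

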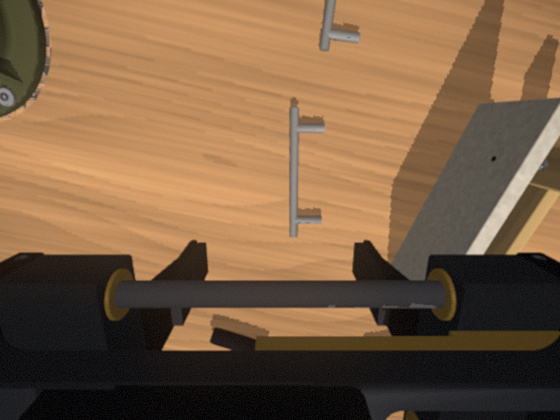

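The wrist view shows the long handle whole, with its bar (294,107)–(293,237) and legs to the right. The left hole is at about (493,159); the gripper hides the right one. I'll measure both by mask.

```bash
python3 - <<'E'
from h import *
import pickle; c=pickle.load(open("c1.pkl","rb"))
im=cv2.imread("pics/w1.png"); hsv=cv2.cvtColor(im,cv2.COLOR_BGR2HSV)
m=(hsv[:,:,1]<70); roi=np.zeros_like(m); roi[90:245,275:335]=1; m&=roi
ys,xs=np.nonzero(m); print(len(ys),ys.min(),ys.max(),xs.min(),xs.max())
P=np.array([onz(c,x,y,.006)[:2] for x,y in zip(xs,ys)])
# bar pixels: columns left of the legs, per-row centre, leg rows skipped
rows=[(xs[ys==y].mean(),y) for y in range(ys.min()+2,ys.max()-1) if 3<(ys==y).sum()<13]
B=np.array([onz(c,u,v,.006)[:2] for u,v in rows])
vx,vy,x0,y0=cv2.fitLine(B.astype(np.float32),cv2.DIST_HUBER,0,.001,.001).ravel()
d=np.array([vx,vy])*np.sign(vy); t=(P-[x0,y0])@d; n=np.array([d[1],-d[0]])
print("len",np.ptp(t),"leg reach",((P-[x0,y0])@n).max(),"mid",np.array([x0,y0])+d*(t.max()+t.min())/2,"yaw",np.arctan2(n[1],n[0]))
off=(P-[x0,y0])@n; lt=t[off>.02]; print("legs t",lt[lt<lt.mean()].mean(),lt[lt>lt.mean()].mean(),"mid by legs",np.array([x0,y0])+d*(lt[lt<lt.mean()].mean()+lt[lt>lt.mean()].mean())/2)
# hole: dark blob
def hole(g,u,v,r=5):
    p=g[v-r:v+r+1,u-r:u+r+1].astype(float); w=np.clip(np.median(p)-15-p,0,None); yy,xx=np.mgrid[-r:r+1,-r:r+1]
    return u+(w*xx).sum()/w.sum(), v+(w*yy).sum()/w.sum()
g=cv2.cvtColor(im,cv2.COLOR_BGR2GRAY); h=hole(g,493,159); print(h,onz(c,*h,.085))
ct=cam("top"); gt=cv2.cvtColor(cv2.imread("pics/top0.png"),cv2.COLOR_BGR2GRAY)
for u,v in((291,171),(336,178)):
    q=hole(gt,u,v,3); print(q,onz(ct,*q,.085))
s=get_state();print(R.from_rotvec(s["tool_rot"]).as_matrix().round(4),s["position"])
E
```

```text
1428 107 237 290 324
len 0.1819543065073284 leg reach 0.04007952497906949 mid [ 0.44667429 -0.09687476] yaw 0.21180733
legs t -0.06356546180012962 0.06431209554431457 mid by legs [ 0.44654431 -0.0962703 ]
(np.float64(493.2437106918239), np.float64(158.25943396226415)) [ 0.65076815 -0.01828789  0.085     ]
(np.float64(291.0), np.float64(171.0)) [ 0.65425646 -0.01746203  0.085     ]
(np.float64(336.0), np.float64(178.0)) [ 0.63259528 -0.14403614  0.085     ]
[[-2.039e-01  9.790e-01 -7.000e-04]
 [ 9.790e-01  2.039e-01 -5.000e-04]
 [-4.000e-04 -8.000e-04 -1.000e+00]] [ 0.42963547 -0.10191413  0.25229054]
```

Call:
{"method": "send_path", "body": {
  "deltas": [
    [[0,0.004,0.02,0,1],[0.001,0.01,0.05,0,1],[0.001,0.016,0.09,0,1],[0.0017,0.0177,0.13,0,1],[0.0017,0.0177,0.17,0,1],[0.0017,0.0177,0.2,-0.006,1],[0.0017,0.0177,0.22,-0.006,1],[0.0017,0.0177,0.232,-0.006,1],[0.0017,0.0177,0.232,-0.006,1],[0.0017,0.0177,0.232,-0.006,1]]
  ]
}}

```text
time: 2.65
position: [0.4476, -0.0955, 0.0211]
tool_rot: [1.972, 2.445, 0.0]
ft_force: [0.5, -0.5, 0.7]
grip_width: 0.999
grip_force: 0.0
```

```bash
python3 -c "
from bench import ctrl, imaging, get_state;print(get_state()['position'])"
```

```text
[ 0.44763069 -0.0954775   0.02110676]
```

Call:
{"method": "send_path", "body": {
  "deltas": [
    [[0,0,0.006,0,1],[0,0,0.012,0,1],[0,0,0.016,0,1],[0,0,0.0185,0,1],[0,0,0.0185,0,1],[0,0,0.0185,0,1]]
  ]
}}

```text
time: 3.25
position: [0.4472, -0.0945, 0.0021]
tool_rot: [1.97, 2.447, -0.0]
ft_force: [0.8, 0.7, 1.0]
grip_width: 1.003
grip_force: 0.0
```

Call:
{"method": "send_path", "body": {
  "deltas": [
    [[0,0,0,0,0.5],[0,0,0,0,0.4],[0,0,0,0,0.3],[0,0,0,0,0.2],[0,0,0,0,0.1],[0,0,0,0,0],[0,0,0,0,0],[0,0,0,0,0],[0,0,0,0,0],[0,0,0,0,0],[0,0,0,0,0],[0,0,0,0,0]]
  ],
  "squeeze": 40
}}

```text
time: 4.45
position: [0.4472, -0.0946, 0.0021]
tool_rot: [1.97, 2.447, 0.0]
ft_force: [-0.1, 0.1, -0.1]
grip_width: 0.12
grip_force: 40.0
```

Call:
{"method": "send_path", "body": {
  "deltas": [
    [[0,0,-0.004,0,0],[0,0,-0.012,0,0],[0,0,-0.025,0.05,0],[0,0,-0.04,0.12,0],[0,0,-0.055,0.2,0],[0,0,-0.068,0.28,0],[0,0,-0.076,0.34,0],[0,0,-0.079,0.37,0],[0,0,-0.079,0.385,0],[0,0,-0.079,0.385,0],[0,0,-0.079,0.385,0]]
  ]
}}

```text
time: 5.55
position: [0.4467, -0.0944, 0.0805]
tool_rot: [-2.401, -2.025, 0.001]
ft_force: [-0.8, 0.0, -0.8]
grip_width: 0.126
grip_force: 40.0
```

```bash
python3 - <<'E'
from h import *
s=get_state(); snap("wrist","w2.png"); c=cam("wrist",s); snap("scene","s2.png"); snap("top","t2.png")
Rt=R.from_rotvec(s["tool_rot"]).as_matrix(); print(s["time"],s["position"],Rt.round(4),"yaw",np.arctan2(Rt[1,1],Rt[0,1]))
import pickle; pickle.dump(c,open("c2.pkl","wb"))
E
```

```text
5.55 [ 0.44667648 -0.09444366  0.08051986] [[ 1.685e-01  9.857e-01 -1.100e-03]
 [ 9.857e-01 -1.685e-01  3.000e-04]
 [ 2.000e-04 -1.100e-03 -1.000e+00]] yaw -0.16926544871295984
```

View pics/w2.png

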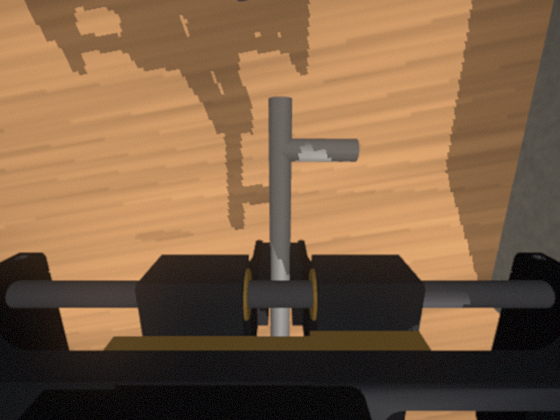

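The handle is held level and square in the fingers, with the left leg at (292–358,150) and the bar end at (281,98). Next I refine the front's yaw from its top edge and check the grip offset.

```bash
python3 - <<'E'
from h import *
import pickle; c1=pickle.load(open("c1.pkl","rb")); c2=pickle.load(open("c2.pkl","rb"))
im=cv2.imread("pics/w1.png"); g=cv2.cvtColor(im,cv2.COLOR_BGR2GRAY).astype(float)
pts=[]
for v in range(125,225,4):
    a=g[v,440:555]; d=a[3:]-a[:-3]; i=d.argmax(); pts.append((440+i+1.5,v,d.max()))
print([(p[0],p[1],int(p[2])) for p in pts][::4])
E3=np.array([onz(c1,p[0]+.5,p[1],.125)[:2] for p in pts],np.float32)
vx,vy,x0,y0=cv2.fitLine(E3,cv2.DIST_HUBER,0,.001,.001).ravel(); sg=np.sign(vy)
print("w1 edge: yaw",np.arctan2(-vx*sg,vy*sg),"x at y=-.08",x0+(-.0805-y0)*vx/vy, "resid",np.std((E3-[x0,y0])@[vy,-vx]))
# top
g=cv2.cvtColor(cv2.imread("pics/top0.png"),cv2.COLOR_BGR2GRAY).astype(float); ct=cam("top"); q=[]
for u in range(275,356,3):
    k=g[155:190,u]; d=k[2:]-k[:-2]; q.append((u,155+d.argmin()+1))
E4=np.array([onz(ct,u,v,.125)[:2] for u,v in q],np.float32)
vx,vy,x0,y0=cv2.fitLine(E4,cv2.DIST_HUBER,0,.001,.001).ravel(); sg=np.sign(vy)
print(q[::5]); print("top edge: yaw",np.arctan2(-vx*sg,vy*sg),"x at y=-.08",x0+(-.0805-y0)*vx/vy,"resid",np.std((E4-[x0,y0])@[vy,-vx]))
# handle in w2
for u,v in((281,97),(357,150),(281,235),(281,120)): print((u,v),onz(c2,u,v,.0845))
s=get_state();Rt=R.from_rotvec(s["tool_rot"]).as_matrix()
for b in((0,.09),(.04,.064),(0,0.04)): print("expect",proj(c2,np.array([.4472,-.0945,.0845])+Rt[:,1]*b[0]+Rt[:,0]*b[1]))
E
```

```text
[(np.float64(545.5), 125, 96), (np.float64(535.5), 141, 93), (np.float64(525.5), 157, 97), (np.float64(515.5), 173, 97), (np.float64(505.5), 189, 95), (np.float64(495.5), 205, 95), (np.float64(485.5), 221, 102)]
w1 edge: yaw -0.1655472 x at y=-.08 0.640947 resid 0.00023104133
[(275, np.int64(167)), (290, np.int64(169)), (305, np.int64(171)), (320, np.int64(173)), (335, np.int64(176)), (350, np.int64(178))]
top edge: yaw -0.16465147 x at y=-.08 0.64266735 resid 0.0008054228
(281, 97) [ 0.46131842 -0.00704247  0.0845    ]
(357, 150) [ 0.49630639 -0.03959297  0.0845    ]
(281, 235) [ 0.44887285 -0.08020466  0.0845    ]
(281, 120) [ 0.45946645 -0.01792943  0.0845    ]
expect [282.68767549  93.98000697]
expect [358.86377326 146.9143293 ]
expect [282.44258254 191.45590656]
```

```bash
python3 - <<'E'
import cv2
a=cv2.imread("pics/s2.png")[150:320,140:340]; cv2.imwrite("pics/s2c.png",cv2.resize(a,None,fx=3.4,fy=3.4,interpolation=cv2.INTER_CUBIC))
E
```

```text
(no output)
```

View pics/s2c.png

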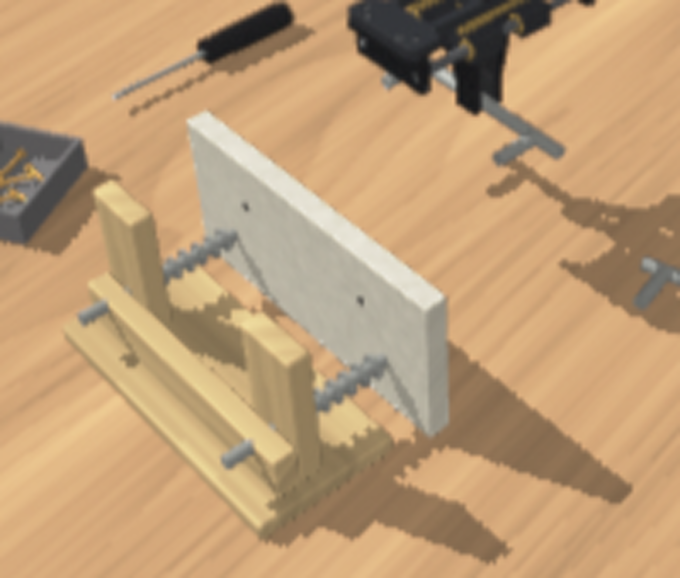

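Handle and front yaw agree (−0.169 and −0.165), and both holes are visible from behind. In tool axes the bar has to go +0.0475 in x, with contact expected at about +0.151 in y. I'll stop 20 mm short.

Call:
{"method": "send_path", "body": {
  "deltas": [
    [[0.005,0.003,0,0,0],[0.015,0.015,0,0,0],[0.03,0.04,0,0,0],[0.042,0.07,0,-0.004,0],[0.0475,0.095,-0.0005,-0.004,0],[0.0475,0.115,-0.0005,-0.004,0],[0.0475,0.126,-0.0005,-0.004,0],[0.0475,0.13,-0.0005,-0.004,0],[0.0475,0.13,-0.0005,-0.004,0],[0.0475,0.13,-0.0005,-0.004,0]]
  ]
}}

```text
time: 6.7
position: [0.5824, -0.0697, 0.0814]
tool_rot: [-2.398, -2.029, 0.002]
ft_force: [0.2, -0.0, -0.4]
grip_width: 0.122
grip_force: 40.0
```

```bash
python3 - <<'E'
from h import *
s=get_state(); snap("wrist","w3.png"); c=cam("wrist",s); snap("top","t3.png")
Rt=R.from_rotvec(s["tool_rot"]).as_matrix(); print(s["time"],s["position"],"yaw",np.arctan2(Rt[1,1],Rt[0,1]),s["ft_force"])
import pickle; pickle.dump(c,open("c3.pkl","wb"))
cs=cam("scene"); n=np.array([.9864,-.1643,0]); a=onz(cs,212.4,210.6,.085)-.018*n; b=onz(cs,246.2,238.2,.085)-.018*n; print(a,b,(a+b)/2)
E
```

```text
6.7 [ 0.5823634  -0.06973256  0.08136337] yaw -0.16600098609398312 [ 0.22850117 -0.00733861 -0.35814688]
[ 0.63118682 -0.14249185  0.085     ] [ 0.65191248 -0.01640794  0.085     ] [ 0.64154965 -0.0794499   0.085     ]
```

View pics/w3.png

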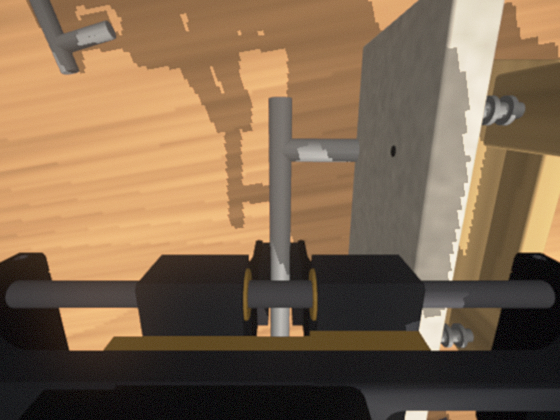

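The wrist view shows the left leg axis at row 150 and the left hole at (393,151), so they are aligned sideways. The gap is about 35 px, roughly 18 mm. Now I creep in.

Call:
{"method": "send_path", "body": {
  "deltas": [
    [[0,0.003,0,0,0],[0,0.007,0,0,0],[0,0.011,0,0,0],[0,0.014,0,0,0],[0,0.016,0,0,0],[0,0.018,0,0,0],[0,0.02,0,0,0],[0,0.022,0,0,0],[0,0.024,0,0,0],[0,0.024,0,0,0],[0,0.024,0,0,0],[0,0.024,0,0,0]]
  ]
}}

```text
time: 8.0
position: [0.6065, -0.0736, 0.0813]
tool_rot: [-2.397, -2.029, 0.001]
ft_force: [-2.9, -0.3, -0.8]
grip_width: 0.124
grip_force: 40.0
```

```bash
python3 -c "
from bench import ctrl, imaging, get_state
s=get_state();print(s['position'],s['ft_force'],s['torque'])"
```

```text
[ 0.60645924 -0.07364097  0.08127611] [-2.91603256 -0.25436319 -0.76805285] [ 0.05752634  0.60328562 -0.01337606]
```

Call:
{"method": "send_path", "body": {
  "deltas": [
    [[0,0.002,0,0,0],[0,0.004,0,0,0],[0,0.006,0,0,0],[0,0.008,0,0,0],[0,0.01,0,0,0],[0,0.0115,0,0,0],[0,0.0115,0,0,0],[0,0.0115,0,0,0],[0,0.0115,0,0,0],[0,0.0115,0,0,0],[0,0.0115,0,0,0],[0,0.0115,0,0,0]]
  ]
}}

```text
time: 9.2
position: [0.6162, -0.0752, 0.0809]
tool_rot: [-2.395, -2.028, 0.006]
ft_force: [-8.8, 1.0, 1.5]
grip_width: 0.126
grip_force: 40.0
```

```bash
python3 - <<'E'
from h import *
F=[]
for i in range(6): snap("wrist","w4.png"); s=get_state(); F.append(s["ft_force"])
snap("top","t4.png"); Rt=R.from_rotvec(s["tool_rot"]).as_matrix(); print(s["position"],"yaw",np.arctan2(Rt[1,1],Rt[0,1]),np.mean(F,0),np.mean(F,0)@Rt,s["torque"])
E
```

```text
[ 0.61616165 -0.07524538  0.08093319] yaw -0.16585442725278537 [-8.53085068  1.08783308  1.1786752 ] [-0.3361463  -8.59929711 -1.13453262] [0.26864398 1.73144955 0.02886231]
```

View pics/w4.png

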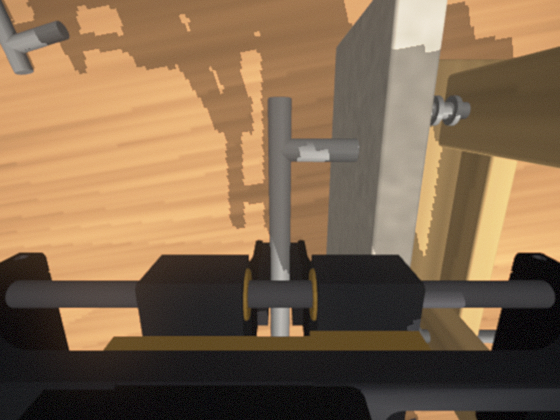

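Both the leg and the bar kept their places in the grip (leg row 150, foot flat at u≈358) and the force is 8.6 N. I add about 2.5 mm, settle and check.

Call:
{"method": "send_path", "body": {
  "deltas": [
    [[0,0.001,0,0,0],[0,0.002,0,0,0],[0,0.0025,0,0,0],[0,0.0025,0,0,0],[0,0.0025,0,0,0],[0,0.0025,0,0,0],[0,0.0025,0,0,0],[0,0.0025,0,0,0],[0,0.0025,0,0,0],[0,0.0025,0,0,0]]
  ]
}}

```text
time: 10.55
position: [0.6181, -0.0756, 0.0808]
tool_rot: [-2.394, -2.027, 0.007]
ft_force: [-9.4, 1.7, 2.3]
grip_width: 0.121
grip_force: 40.0
```

```bash
python3 - <<'E'
from h import *
F=[];im=[]
for i in range(6): imaging.get_image("top"); s=get_state(); F.append(s["ft_force"])
c=cam("wrist",s); w=snap("wrist","w5.png"); Rt=R.from_rotvec(s["tool_rot"]).as_matrix(); print(s["position"],"yaw",np.arctan2(Rt[1,1],Rt[0,1]),np.mean(F,0)@Rt,np.abs(s["qd"]).max())
d=(np.array(s["position"])-.0015*Rt[:,0]+[0,0,.004])-[.6418,-.0803,.085]; y=np.array([.1643,.9864,0]); n=np.array([.9864,-.1643,0]); print("front-frame x,y,z",d@n,d@y,d[2])
# front yaw by top edge
g=cv2.cvtColor(w,cv2.COLOR_RGB2GRAY).astype(float); P=[]
for v in range(60,240,5):
    a=g[v,355:415]; k=a[3:]-a[:-3]; P.append(onz(c,355+k.argmax()+2,v,.125)[:2])
vx,vy,x0,y0=cv2.fitLine(np.array(P,np.float32),cv2.DIST_HUBER,0,.001,.001).ravel(); q=np.sign(vy); print("front yaw",np.arctan2(-vx*q,vy*q))
E
```

```text
[ 0.61811075 -0.07559206  0.08082263] yaw -0.16581265142487123 [ -0.32570813 -10.15156877  -1.87315023] 0.001749999173067481
front-frame x,y,z -0.024141722913930897 -0.0007482186029667912 -0.000176258377190458
front yaw -0.16438408
```

The push is 10.2 N, the bar sits within 1 mm of the middle of the holes, and the yaw error is about 0.001 rad. It is at rest, so I'm handing in.

```bash
python3 -c "
from bench import ctrl, imaging, get_state
print(ctrl.close_job())"
```

```text
the job is handed in; nothing more can be done
None
```

The job is handed in, but no verdict came back: the long handle is still gripped and pressed level over the two screw holes at about 10 N, within 1 mm of midway between them by my measurements.

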